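Hook the hand-blender motor unit onto the retracting balancer hook

ROBOT

A 6-joint arm with a two-finger parallel gripper is mounted at the origin on the work surface. World frame = base frame: x ahead of the robot, y to its left, z up, the work surface at z = 0. Lengths are in mm, angles in degrees, forces in N, time in s.
With the tool pointing down it reaches from about 425 to 925 mm from the base axis. Payload 12.5 kg.
Tool frame: the origin (TCP) lies on the centre line of the jaws, within the pads' length; the fingertips stand 22 mm ahead of it and the grasp point (between the pads) lies 3 mm ahead of it; z points along the fingers, y is the line along which they close (so a half turn about z gives the same grasp; the last joint's range is limited). The gripper opens to 85 mm and grips with 20 to 120 N. Pads are 22 mm wide; open, the fingers measure 114 mm over their backs; the gripper's body (76 mm by 85 mm) begins 54 mm behind the grasp point. The pads swing forward as they close: fully open they stand 13 mm farther back than shut.
Start: joints at [59.782, 28.126, 89.318, -0, 62.55, -6.05], TCP at [255.861, 570.243, 253.327] pointing down, gripper open.
Joint ranges: [-177.58, 177.58], [-47.91, 125.51], [2.72, 160], [-65.01, 245.01], [3.68, 167.84], [-153.87, 153.87]. Speed limits (degrees/s): [127.2, 127.2, 159.86, 180, 180, 180].

INTERFACE

Orientations are given as a 3x3 rotation matrix whose columns are the frame's x, y, z axes.
In Python, from rig import * gives the robot as it stands.
- The arm moves only by the shell command python3 -m pendant 'ROWS'. ROWS is JSON, one flat list of numbers, 7 for each row, row after row: the shift along the tool's x, y, z in units of 60 mm (1.0 is 60 mm), then the turn, a rotation vector about the tool's x, y, z in units of 8 degrees (1.0 is 8 degrees), then the finger opening in mm, from 0 to 85.4. In form: [x, y, z, rx, ry, rz, hand, x, y, z, rx, ry, rz, hand, ...]. A call has 1 to 20 rows; each row is the pose to reach, as a shift and turn from the pose commanded when the call began, along the tool's axes at that moment; what a row does not reach only later rows make up. A row lasts 1/8 s, in which the tool goes at most 62.5 mm and 10.7 degrees, less where a joint would pass 70% of its speed; a pose out of reach is approached as far as the arm can. A call with a gripper value outside its range is refused whole. The fingers move at their own pace and stop on an object; the grip force is fixed at half the most. Time passes only in rows, so rows that repeat a pose let the fingers close. It gives the time, the measured TCP pose, the force, the opening and the grip force at its end, in the units of the state.
- state(): the state, without advancing time (a new reading comes with each control period).
- snapshot(name): name is "scene" or "top"; returns a dict with "color" (384x512x3 uint8, red, green, blue), "K" (3x3 intrinsics, pixels), "eye" and "orientation" of the camera in the world. Camera axes: x right, y down, z forward; pixel columns grow to the right and rows downward; lengths in mm; the calibration is good to about 2 mm. A picture is of the moment at which its call begins. There is no depth.
- sign_off(): hands the job in; it is judged then, once.
The state is a dict: "clock": time; "joint_positions": joint angles; "joint_vel": joint speeds; "joint_efforts": joint torques, N m; "tcp_pos": TCP position; "tcp_rot": TCP orientation; "force": force on the tool from outside, world axes, zero at the start; "wrist_torque": the same for the moment, N m; "grip_width": finger opening in mm; "grasp_force": force on a finger pad.
Only numpy, scipy, OpenCV 4.12 (cv2) and the standard library are available. Lean on these libraries where they do the work, as an engineer would, in place of code of your own. Each camera call takes 0.05 s, during which the arm holds its last target. There are 200 camera calls.

TASK

Take the sprung balancer hook by its orange grip, pull it down and run it along its rail so that it catches under the hanging loop of the blender motor unit. Ease it up until the loop has taken up the hook's pull, and only then let go, so that the hook never snaps up and the unit stays standing in its tray, not lifted, dragged about or tipped. Leave it hooked on and taut, with the tins, bowl and tub undisturbed.

Things in the scene. Friction and masses are not known exactly. Their poses are not given: they have to be found in the camera images.
- gantry: Aluminium gantry fixed on the worktop: posts 30 mm square at y = +470 and -470 mm of its frame, beam along its y axis 455 to 490 mm above the worktop. Origin on the worktop midway between the posts, z up. The hook hangs from it and can move only along the gantry's y and up and down.
- trolley (a joint): Travel along the gantry's y of the blue reel housing that carries the hook, m: 0 = rod's axis at gantry y -100 mm; range -0.2 to 0.35. Housing 60 x 60 mm, 400 to 540 mm above the worktop. It runs freely (drag 1 N plus 5 N per m/s).
- rod (a joint): How far the hook is pulled down out of the housing, m: 0 fully retracted, hard stop at 0.130. The spring pulls up with a net 2.8 N at 0, rising by 30 N/m (about 5 N where the loop is). Let go, the hook shoots up.
- hook: Steel J hook of 6 mm round bar; axes parallel to the gantry's. Origin = the seat, middle of the inside bottom of the mouth, 270 mm above the worktop when retracted. Shank at y = -14 mm, upturned point at y = +14 mm with its top 14 mm above the seat; mouth 22 mm wide; underside 6 mm below the seat. The hook starts on the -y side of the motor unit, so its point leads towards it.
- hook_grip (a point): Centre of the hook's orange grip: an upright plate 44 mm along x, 14 mm thick in y, 30 mm tall, on an arm from the shank towards the robot, at (-110, -14, +60) mm from the hook's origin, rigid with it. Pinch it from above, fingers closing along the gantry's y; 40 N of grip is ample.
- motor: Grey cordless hand-blender motor unit, 0.9 to 1.0 kg, loose, standing upright in the tray; foot 94 mm wide, head 80 mm wide, its flat top 125 mm above the origin (centre of its underside). A steel hanging loop stands on the head. The unit's x axis is within 0.25 rad of the gantry's x.
- motor_head (a point): Centre of the flat top of the motor unit's head; axes as the unit. Above it is the loop, 8 mm round bar: a level bar along x, centred, on legs at x = +30 and -30 mm (52 mm clear). The legs slide stiffly (hold 40 N), so the bar's underside is 43 to 71 mm above this point, not reported: feel for it from below. The loop's middle is within 20 mm of the plane the hook travels in.
- tray: Rubberwood tray fixed on the worktop, 240 x 360 mm, rim 26 mm high, 10 mm thick floor. Origin at the centre of its underside.
- tin_a: Closed green tin, 68 mm across, 75 mm tall, standing in the tray. Origin at the centre of its underside. Leave alone.
- tin_b: Closed yellow tin, 72 mm across, 85 mm tall, on the worktop. Origin at the centre of its underside. Leave alone.
- bowl: Purple ceramic bowl, 130 mm across, 60 mm tall, on the worktop. Origin at the centre of its underside. Leave alone.
- tub: Clear plastic tub, 120 x 160 x 70 mm, open, on the worktop. Origin at the centre of its underside. Leave alone.
- tray_floor (a point): Centre of the tray's inner floor, 10 mm above the worktop; axes as the tray.
Not all that is in view belongs to the job. Leave any blue or purple look-alike of the motor alone.

How it is judged:
By the outcome, as a careful person would: the job done as asked, in the order asked, and still so for the second after the job is handed in, with the robot touching nothing.
It also fails if it takes over 54 s, if anything falls off the work surface, if the arm or the gripper's body presses on something with over 40 N, if the wrist force passes 120 N, or if a joint passes its speed limit or range.

## Working session

There is one attempt and no reset: what is moved stays moved. The work goes in short steps, Python scripts to look and compute and a shell command to move; the robot and the scene stay as the last step left them, time stands still between calls to the robot, and variables do not carry over. Pictures are saved under pics/ and viewed, at most 10 in all, crops included, and the job is handed in when it is done.

```bash
mkdir -p pics
python3 - <<'E'
from rig import *
import cv2, numpy as np, pickle
for n in ("scene","top"):
    s=snapshot(n); cv2.imwrite(f"pics/{n}0.png",cv2.resize(s["color"][:,:,::-1],(800,600),interpolation=cv2.INTER_CUBIC))
    pickle.dump(s,open(f"{n}0.pkl","wb")); print(n,np.round(s["K"],1).tolist(),np.round(s["eye"],1),np.round(s["orientation"],3).tolist())
s=state(); print(s["clock"],s["tcp_pos"],np.round(s["tcp_rot"],3).tolist(),s["force"],s["grip_width"])
E
```

```text
scene [[489.8, 0.0, 248.3], [0.0, 489.8, 185.9], [0.0, 0.0, 1.0]] [1736.6 -133.1 1482.1] [[0.156, 0.725, -0.671], [0.988, -0.111, 0.109], [0.005, -0.679, -0.734]]
top [[384.6, 0.0, 249.7], [0.0, 384.6, 191.3], [0.0, 0.0, 1.0]] [ 351.7   78.  1502.1] [[-0.044, -0.977, 0.211], [-0.999, 0.043, -0.009], [-0.001, -0.211, -0.977]]
0.1 [255.77244805 570.08341349 252.78749731] [[-0.912, 0.409, -0.0], [0.409, 0.912, -0.001], [0.0, -0.001, -1.0]] [-1.19768607 -0.38930267  0.16912984] 85.41350095423525
```

View pics/scene0.png

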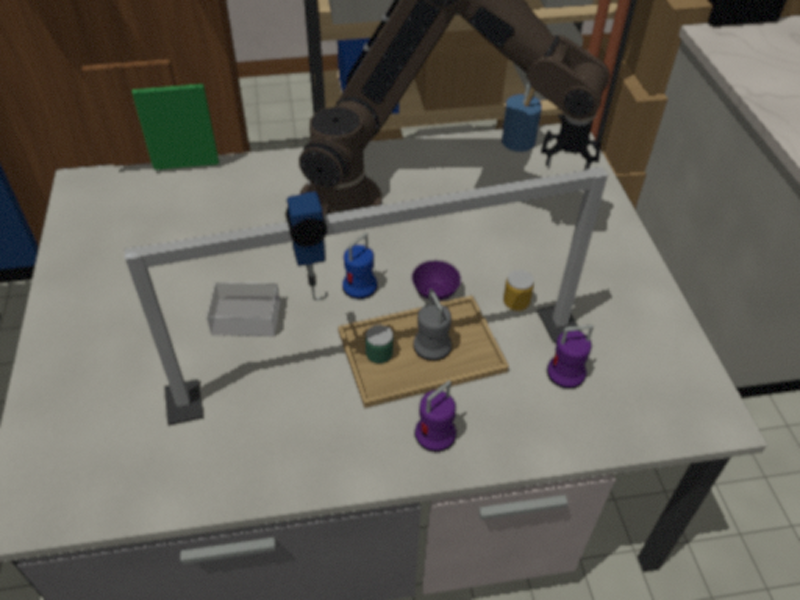

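View pics/top0.png

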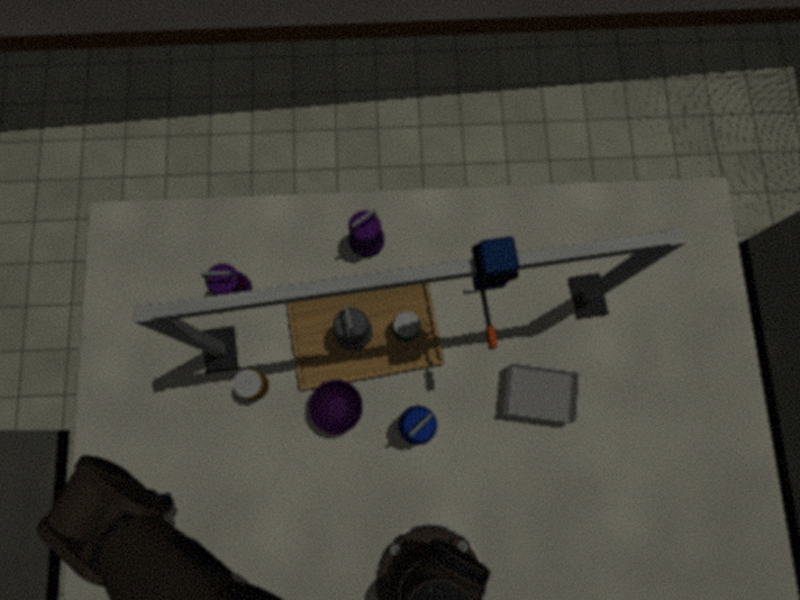

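The scene view shows the blue reel with its hook at (312,285), the green tin at (380,343), the grey motor at (433,330) and look-alikes in blue and purple. In the top view, the grip is at (491,337), the tin at (406,325) and the grey motor at (351,327). Next I'll measure these.

```bash
cat > h.py <<'E'
import numpy as np, cv2, pickle
def ray(s,u,v):
    d=np.asarray(s["orientation"])@np.linalg.inv(s["K"])@np.array([u,v,1.]); return np.asarray(s["eye"],float),d/np.linalg.norm(d)
def onz(s,u,v,z):
    e,d=ray(s,u,v); return e+d*(z-e[2])/d[2]
def two(a,pa,b,pb):
    e1,d1=ray(a,*pa);e2,d2=ray(b,*pb)
    t=np.linalg.lstsq(np.c_[d1,-d2],e2-e1,rcond=None)[0]; p,q=e1+t[0]*d1,e2+t[1]*d2
    return (p+q)/2,np.linalg.norm(p-q)
def blobs(s,lo,hi,amin=8):
    m=cv2.inRange(cv2.cvtColor(s["color"],cv2.COLOR_RGB2HSV),lo,hi)
    n,l,st,c=cv2.connectedComponentsWithStats(m); return [(c[i].round(1).tolist(),st[i].tolist()) for i in range(1,n) if st[i,4]>=amin]
E
python3 - <<'E'
from h import *
T=pickle.load(open("top0.pkl","rb"));S=pickle.load(open("scene0.pkl","rb"))
print("orange",blobs(T,(3,130,60),(18,255,255)))
print("blue",blobs(T,(105,120,30),(128,255,255),30))
k=1/1.5625
for n,(u,v) in dict(bl=(137,315),br=(683,238)).items(): print(n,onz(T,u*k,v*k,490))
def crop(s,u,v,w,h,f): 
    c=s["color"][v:v+h,u:u+w,::-1]; return cv2.resize(cv2.convertScaleAbs(c,alpha=1.7),None,fx=f,fy=f,interpolation=cv2.INTER_CUBIC)
a=crop(T,180,140,150,100,5); cv2.imwrite("pics/ct.png",a)   # f5
b=crop(S,180,120,120,115,5); cv2.imwrite("pics/cs.png",b)
E
```

```text
orange [([267.8, 191.7], [261, 183, 14, 19, 71]), ([252.1, 193.4], [243, 185, 22, 19, 117]), ([238.2, 195.0], [233, 186, 11, 18, 70]), ([227.1, 190.4], [222, 188, 11, 6, 25]), ([210.1, 194.4], [204, 190, 12, 10, 41]), ([217.1, 192.8], [215, 190, 5, 7, 15]), ([199.7, 209.6], [190, 193, 24, 35, 247]), ([187.2, 197.1], [185, 195, 6, 5, 13]), ([247.1, 205.2], [245, 203, 6, 6, 12]), ([240.9, 213.6], [236, 204, 11, 18, 54]), ([273.0, 208.2], [270, 204, 6, 9, 21]), ([314.6, 215.0], [312, 208, 6, 15, 62]), ([189.7, 212.1], [189, 210, 3, 5, 9]), ([276.6, 226.8], [274, 224, 5, 6, 14]), ([263.5, 232.1], [256, 227, 16, 10, 30]), ([238.7, 233.7], [233, 229, 12, 12, 53]), ([222.5, 236.8], [211, 230, 21, 13, 77]), ([248.3, 234.9], [246, 233, 5, 4, 9]), ([197.6, 238.8], [195, 235, 7, 11, 22]), ([206.6, 239.8], [202, 234, 12, 13, 32])]
blue [([319.2, 163.0], [308, 152, 24, 23, 415]), ([264.1, 267.2], [256, 260, 19, 18, 176]), ([271.4, 276.1], [261, 266, 18, 18, 148])]
bl [560.86429364 503.582944   490.        ]
br [ 656.87259275 -451.03343615  490.        ]
```

View pics/ct.png

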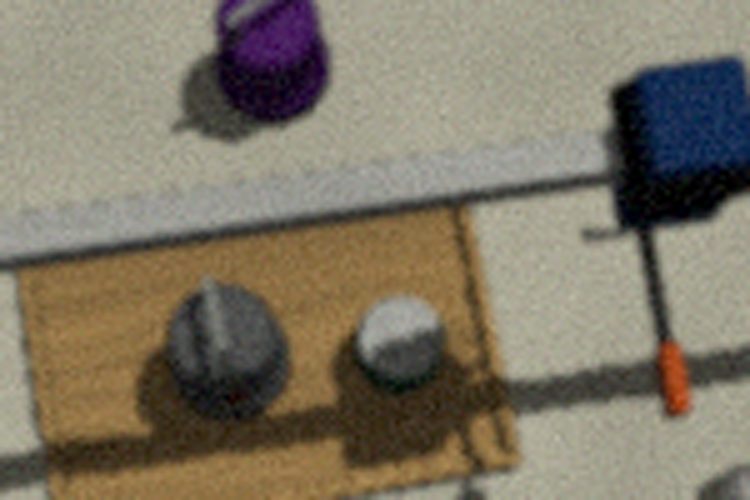

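View pics/cs.png

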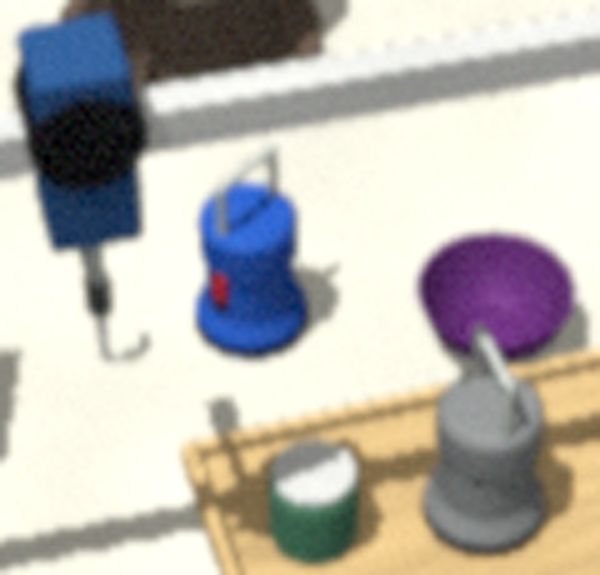

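The top crop shows the loop bar running from (208,280) to about (220,350) and the orange grip at (675,378). The scene crop shows the bar from (480,330) to (518,393) and the hook bottom at about (125,355), with its point at (146,340).

Run:
```python
from h import *
T=pickle.load(open("top0.pkl","rb"));S=pickle.load(open("scene0.pkl","rb"))
t=lambda x,y:(180+x/5,140+y/5); s=lambda x,y:(180+x/5,120+y/5)
np.set_printoptions(precision=1,suppress=True)
print("bar+x",two(T,t(208,282),S,s(520,393))); print("bar-x",two(T,t(219,348),S,s(480,332)))
print("hook tip",two(T,t(585,234),S,s(146,338)))
# beam edges (top face) by bright columns fit at left part
g=cv2.cvtColor(T["color"],cv2.COLOR_RGB2GRAY).astype(float)
up=[t(0,215),t(600,135)]; lo=[t(0,258),t(600,175)]
for n,l in(("up",up),("lo",lo)):
    P=[onz(T,*p,490) for p in l]; d=P[0]-P[1]; print(n,P,np.degrees(np.arctan2(-d[0],d[1])))
m=cv2.inRange(cv2.cvtColor(T["color"],cv2.COLOR_RGB2HSV),(3,190,120),(14,255,255));ys,xs=np.nonzero(m[200:235,300:330]);print(len(xs),xs.min()+300,xs.max()+300,ys.min()+200,ys.max()+200,xs.mean()+300,ys.mean()+200)
u,v=xs.mean()+300,ys.mean()+200
gp=onz(T,u,v,340);print("grip",gp)
r,_=cv2.Rodrigues(np.zeros(3))
print("tin",onz(T,*t(400,342),85),"bluecap",onz(T,264,267,125))
print("house top",onz(T,319.2,163,540))
for q in((20,275),(465,207),(515,465)): print("tray",onz(T,*t(*q),26))
```

```text
bar+x (array([624.2, 171. , 178.2]), np.float64(10.998577959235394))
bar-x (array([573.8, 157.8, 190.6]), np.float64(1.3610592212249988))
hook tip (array([624. , -85.9, 278.6]), np.float64(3.6920170765274434))
up [array([601.2, 256.3, 490. ]), array([631.7, -71.1, 490. ])] 5.319561573036703
lo [array([577.4, 256.5, 490. ]), array([609.2, -69.5, 490. ])] 5.5731342855192505Traceback (most recent call last):
  File "<stdin>", line 12, in <module>
    return umr_minimum(a, axis, None, out, keepdims, initial, where)
ValueError: zero-size array to reduction operation minimum which has no identity
```

Run:
```python
from h import *
np.set_printoptions(precision=1,suppress=True)
T=pickle.load(open("top0.pkl","rb"))
h=cv2.cvtColor(T["color"],cv2.COLOR_RGB2HSV)[195:235,300:330]; print(h[20,12:18].tolist())
c=T["color"][195:235,300:330].astype(int); m=((c[...,0]-c[...,2])>70)
ys,xs=np.nonzero(m); print(len(xs),xs.min()+300,xs.max()+300,ys.min()+195,ys.max()+195)
u,v=xs.mean()+300,ys.mean()+195; print(u,v,"grip",onz(T,u,v,340))
p=cv2.fitLine(np.c_[xs,ys].astype(np.float32),2,0,.01,.01).ravel(); a=onz(T,u+8*p[0],v+8*p[1],345);b=onz(T,u-8*p[0],v-8*p[1],345);d=b-a;print("grip dir",np.degrees(np.arctan2(d[1],d[0])))
print("proj of expected grip top", [ (lambda q:(T["K"]@q/q[2])[:2])(np.asarray(T["orientation"]).T@(np.array(P)-T["eye"])) for P in((517,-124,345),(517,-124,315))])
t=lambda x,y:(180+x/5,140+y/5)
print("tin",onz(T,*t(400,342),85),"bluecap",onz(T,264,267,125))
```

```text
[[8, 187, 41], [9, 209, 78], [9, 202, 96], [9, 204, 100], [7, 196, 91], [11, 174, 66]]
32 313 316 209 221
314.6875 215.28125 grip [ 518.8 -127.1  340. ]
grip dir 4.2510301624238815
proj of expected grip top [array([314. , 215.7]), array([312.4, 217.1])]
tin [590.3  29.8  85. ] bluecap [374.6  27.5 125. ]
```

```bash
python3 -m pendant '[0,0,-2.78,0,0,0,60, 0,0,-2.78,0,0,0,60, 0,0,-2.78,0,0,0,60, -8.73,-8.79,-2.78,0,0,-3.7,60, -8.73,-8.79,-2.78,0,0,-3.7,60, -8.73,-8.79,-2.78,0,0,-3.7,60, -8.73,-8.79,-2.78,0,0,-3.7,60, -8.73,-8.79,-2.78,0,0,-3.7,60, -8.73,-8.79,-2.78,0,0,-3.7,60, -8.73,-8.79,-2.78,0,0,-3.7,60, -8.73,-8.79,-2.78,0,0,-3.7,60, -8.73,-8.79,-2.78,0,0,-3.7,60, -8.73,-8.79,-2.78,0,0,-3.7,60, -8.73,-8.79,-2.78,0,0,-3.7,60, -8.73,-8.79,-2.78,0,0,-3.7,60, -8.73,-8.79,-2.78,0,0,-3.7,60, -8.73,-8.79,-2.78,0,0,-3.7,60, -8.73,-8.79,-2.78,0,0,-3.7,60]'
```

```text
clock: 2.35
tcp_pos: [517.5, -124.3, 420.3]
tcp_rot: [[-0.995, -0.096, 0.0], [-0.096, 0.995, 0.0], [-0.0, 0.0, -1.0]]
force: [0.7, 0.9, -0.6]
grip_width: 59.8
grasp_force: 0.0
```

```bash
python3 -m pendant '[0,0,0.7,0,0,0,60, 0,0,1.2,0,0,0,60, 0,0,1.45,0,0,0,60, 0,0,1.45,0,0,0,40, 0,0,1.45,0,0,0,25, 0,0,1.45,0,0,0,10, 0,0,1.45,0,0,0,5, 0,0,1.45,0,0,0,5, 0,0,1.45,0,0,0,5,0,0,1.45,0,0,0,5]'
python3 - <<'E'
from rig import *; import cv2,numpy as np
a=snapshot("scene")["color"][90:240,170:320,::-1];b=snapshot("top")["color"][120:270,200:350,::-1]
cv2.imwrite("pics/g1.png",cv2.resize(cv2.convertScaleAbs(np.hstack([a,b]),alpha=1.6),(800,400),interpolation=cv2.INTER_CUBIC))
s=state();print(s["force"],s["tcp_pos"],s["wrist_torque"])
E
```

```text
clock: 3.6
tcp_pos: [518.1, -125.5, 333.2]
tcp_rot: [[-0.995, -0.095, 0.001], [-0.095, 0.995, -0.0], [-0.001, -0.0, -1.0]]
force: [3.4, -0.2, 3.0]
grip_width: 13.1
grasp_force: 59.4
[ 5.18068622 -0.40691154  2.98050621] [ 518.12000437 -125.44520261  333.19412124] [-0.05631777 -0.81367352  0.37667726]
```

View pics/g1.png

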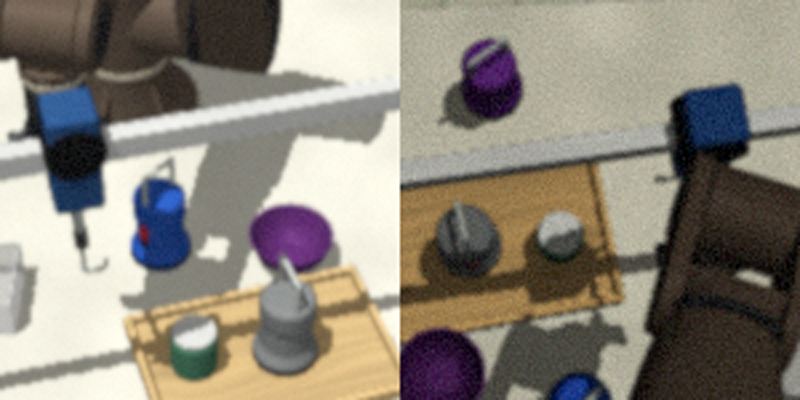

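The grip is held (13.1 mm opening, 3 N pull). In the picture the hook is still at the rail's left, and everything else is undisturbed. Next: pull down 120 mm, then run along the rail and stop short of the motor.

```bash
python3 -m pendant '[0,0,0.2,0,0,0,5, 0,0,0.6,0,0,0,5, 0,0,1.0,0,0,0,5, 0,0,1.4,0,0,0,5, 0,0,1.8,0,0,0,5, 0,0,2.0,0,0,0,5, 0,0,2.0,0,0,0,5, 0,0,2.0,0,0,0,5]' && python3 -m pendant '[0,0.1,0,0,0,0,5, 0,0.35,0,0,0,0,5, 0,0.65,0,0,0,0,5, 0,1.0,0,0,0,0,5, 0,1.35,0,0,0,0,5, 0,1.7,0,0,0,0,5, 0,2.05,0,0,0,0,5, 0,2.4,0,0,0,0,5, 0,2.75,0,0,0,0,5, 0,3.0,0,0,0,0,5, 0,3.2,0,0,0,0,5, 0,3.35,0,0,0,0,5, 0,3.4,0,0,0,0,5, 0,3.4,0,0,0,0,5]'
python3 - <<'E'
from rig import *; import cv2,numpy as np,pickle
S=snapshot("scene");T=snapshot("top")
pickle.dump(S,open("scene1.pkl","wb"));pickle.dump(T,open("top1.pkl","wb"))
a=S["color"][150:240,220:300,::-1];b=T["color"][170:260,190:270,::-1]
cv2.imwrite("pics/g2.png",cv2.resize(cv2.convertScaleAbs(np.hstack([a,b]),alpha=1.7),(800,450),interpolation=cv2.INTER_CUBIC))
s=state();print(s["clock"],s["force"],s["tcp_pos"],s["wrist_torque"],s["grip_width"])
E
```

```text
clock: 4.7
tcp_pos: [518.1, -125.4, 213.0]
tcp_rot: [[-0.995, -0.095, 0.001], [-0.095, 0.995, -0.0], [-0.001, -0.0, -1.0]]
force: [3.8, 1.2, 7.0]
grip_width: 13.2
grasp_force: 60.0
clock: 6.45
tcp_pos: [497.0, 77.9, 212.6]
tcp_rot: [[-0.995, -0.095, -0.003], [-0.095, 0.995, -0.0], [0.003, 0.0, -1.0]]
force: [-5.8, -0.0, 5.5]
grip_width: 13.3
grasp_force: 59.9
6.55 [-5.45222553  0.34434288  6.90011091] [497.04138695  77.71597435 212.61425873] [0.0609076  0.45845742 0.39177098] 13.319370813185198
```

View pics/g2.png

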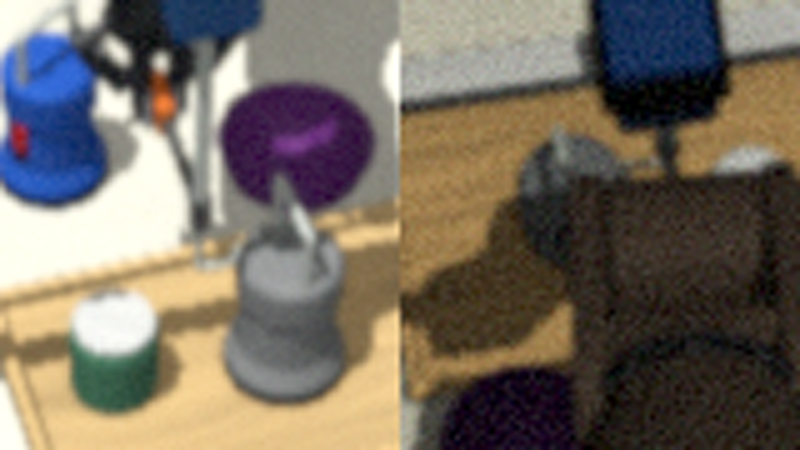

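The scene crop shows the hook low at (213,262), with its point at (233,250). It is level with the head top and just to the -y side of the loop, which runs (283,178) to (312,240). The tin is untouched.

Run:
```python
from h import *
np.set_printoptions(precision=1,suppress=True,linewidth=200)
T=pickle.load(open("top0.pkl","rb"));T1=pickle.load(open("top1.pkl","rb"));S=pickle.load(open("scene0.pkl","rb"));S1=pickle.load(open("scene1.pkl","rb"))
g=cv2.cvtColor(T["color"],cv2.COLOR_RGB2GRAY); print(g[193:216,213:240])
def pr(s,P): q=np.asarray(s["orientation"]).T@(np.array(P)-s["eye"]); return (s["K"]@q/q[2])[:2]
print("tip pred",pr(T1,(603.6,117,160)),pr(S1,(603.6,117,160)))
for zb in(182,196,210):
  print(zb,[onz(T,180+x/5,140+y/5,zb) for x,y in((208,282),(219,348))],[onz(S,180+x/5,120+y/5,zb) for x,y in((515,385),(480,332))])
g=cv2.cvtColor(S1["color"],cv2.COLOR_RGB2GRAY); print(g[182:210,270:292])
```

```text
[[62 65 71 66 65 67 66 66 65 65 66 60 70 62 64 63 68 65 69 62 70 65 68 65 67 69 61]
 [73 66 70 66 67 63 68 68 63 71 64 66 68 58 63 69 65 67 64 66 69 65 66 67 66 65 71]
 [67 62 68 67 60 68 60 66 73 66 69 65 61 61 65 68 69 68 64 69 63 71 71 66 68 72 70]
 [61 62 65 65 62 66 61 70 67 65 52 57 62 58 58 65 65 67 69 73 74 64 74 68 69 63 69]
 [62 66 62 65 66 63 64 62 73 64 55 45 46 46 54 51 66 62 65 67 67 66 66 70 64 70 65]
 [66 68 67 67 53 54 48 50 59 62 53 44 45 44 48 43 45 55 59 69 68 68 66 71 65 70 69]
 [67 71 71 54 49 35 25 36 61 68 65 45 48 41 50 43 46 46 49 51 67 66 67 65 65 69 70]
 [69 66 60 50 28 26 24 38 59 70 62 50 42 49 44 50 46 45 42 43 54 67 76 67 66 66 68]
 [69 60 54 42 39 19 31 44 60 73 59 53 49 45 49 46 52 51 45 45 49 58 67 66 61 71 62]
 [63 52 48 40 29 24 36 40 54 65 68 57 51 51 43 43 49 44 43 46 45 51 60 59 65 62 62]
 [65 51 43 32 31 20 39 44 52 64 69 61 53 45 51 45 52 47 50 48 42 47 53 61 66 69 76]
 [47 42 42 44 36 29 31 41 55 64 69 59 47 45 47 48 48 46 50 56 41 40 49 63 70 67 65]
 [53 42 46 50 40 30 25 34 50 62 72 64 51 44 48 50 43 45 51 44 43 35 44 55 66 70 72]
 [40 43 
[... 3096 characters left out ...]
0  93  92  92  89  86  73  59  60  79  89  83  70  63  66  67]
 [ 92  94  93  92  92  94  93  93  93  91  89  84  75  67  60  69  85  80  66  63  64  64]
 [ 93  93  93  92  92  93  93  92  94  91  88  84  71  66  61  67  81  76  65  63  66  66]
 [ 91  93  95  95  93  95  93  94  92  91  88  82  69  67  74  75  76  70  61  63  65  66]
 [ 86  90  94  96  95  95  93  95  96  94  89  82  75  79  82  81  73  62  58  61  67  65]
 [ 78  82  90  92  94  96  97  97  95  95  91  86  82  85  82  73  63  54  53  62  63  65]
 [ 66  72  78  84  89  89  94  95  95  93  90  87  83  79  70  60  50  49  50  60  61  65]
 [ 63  64  71  73  79  84  85  87  85  86  81  76  73  67  58  49  46  48  55  60  64  64]]
```

Run:
```python
from h import *
np.set_printoptions(linewidth=200)
T1=pickle.load(open("top1.pkl","rb"));S1=pickle.load(open("scene1.pkl","rb"))
g=cv2.cvtColor(T1["color"],cv2.COLOR_RGB2GRAY); print(g[196:208,226:250])
g=cv2.cvtColor(S1["color"],cv2.COLOR_RGB2GRAY); print(g[194:208,254:272])
```

```text
[[65 62 73 70 71 75 73 65 47 38 41 47 47 49 49 33 31 24 32 52 65 74 78 78]
 [53 53 59 67 73 75 71 74 68 68 65 66 74 60 53 37 26 23 39 53 68 70 78 73]
 [48 51 46 52 59 70 71 72 70 74 77 76 79 75 61 34 25 21 32 40 60 70 67 73]
 [55 47 53 48 52 56 61 68 75 73 77 75 80 76 57 34 19 19 26 34 60 75 72 74]
 [55 51 51 55 43 48 57 59 71 75 74 72 73 70 59 39 21 19 20 38 62 69 79 72]
 [54 52 45 47 52 51 51 58 66 70 71 68 65 64 67 50 31 17 25 53 68 75 82 81]
 [49 52 52 50 50 52 46 59 57 66 64 52 54 51 66 62 38 25 29 54 68 75 78 73]
 [53 49 55 47 59 49 49 47 42 47 52 50 54 53 60 55 43 26 29 43 66 74 83 77]
 [44 44 47 45 44 47 47 41 43 41 53 61 62 58 64 54 46 30 24 37 57 64 64 68]
 [21 22 30 26 36 46 43 26 32 35 47 48 47 50 46 42 32 22 24 20 38 36 39 38]
 [16 18 22 16 25 29 27 18 19 27 25 34 24 28 27 22 30 22 19 21 14 19 21 20]
 [19 20 23 22 25 22 23 22 21 21 20 23 23  8 24 21 15 19 18 23 21 15 22 17]]
[[150 146 138 113  69  42  37  53  84 108 107  87  78  77  79  79  79  77]
 [147 141 127 113  76  46  45  57  74  86  85  81  78  78  80  81  77  71]
 [148 138 112 100  78  61  60  71  78  78  78  77
[... 151 characters left out ...]
 80  90  85  68  56  55]
 [139 135 120 112 108  94  99 114 107  86  71  74  85  94  75  53  56  64]
 [130 130 123 118 107  95  93 101  96  81  70  74  85  90  67  62  74  81]
 [112 107 106 103  96  90  85  89  91  83  79  84  93  79  61  73  86  91]
 [ 91  86  88  88  93  97  93 107 107 101 101 101  95  70  59  78  90  95]
 [ 89  92  97 105 106 106 103 112 115 112 114 112  98  69  60  82  92  94]
 [110 111 112 119 119 114 112 117 116 116 120 119 106  70  65  84  93  93]
 [121 122 121 123 123 122 123 123 123 124 125 123 112  77  66  84  91  93]
 [124 122 124 124 125 126 125 124 127 126 127 124 110  79  66  76  86  90]
 [125 124 125 124 126 126 126 127 124 123 124 121 110  78  62  67  78  82]]
```

```bash
python3 -m pendant '[0.02,0.05,0,0,0,0,5, 0.04,0.15,0,0,0,0,5, 0.05,0.3,0,0,0,0,5, 0.05,0.45,0,0,0,0,5, 0.05,0.6,0,0,0,0,5, 0.05,0.75,0,0,0,0,5, 0.05,0.88,0,0,0,0,5, 0.05,0.96,0,0,0,0,5, 0.05,1.0,0,0,0,0,5, 0.05,1.0,0,0,0,0,5, 0.05,1.0,0,0,0,0,5]'
python3 - <<'E'
from rig import *; import cv2,numpy as np,pickle
S=snapshot("scene");T=snapshot("top")
pickle.dump(S,open("scene2.pkl","wb"));pickle.dump(T,open("top2.pkl","wb"))
a=S["color"][160:230,250:310,::-1];b=T["color"][170:240,200:260,::-1]
cv2.imwrite("pics/g3.png",cv2.resize(cv2.convertScaleAbs(np.hstack([a,b]),alpha=1.7),(800,466),interpolation=cv2.INTER_CUBIC))
s=state();print(s["clock"],s["force"],s["tcp_pos"],s["wrist_torque"],s["grip_width"])
E
```

```text
clock: 7.92
tcp_pos: [490.5, 137.2, 213.4]
tcp_rot: [[-0.995, -0.095, 0.002], [-0.095, 0.995, 0.0], [-0.002, -0.0, -1.0]]
force: [4.5, 1.0, 5.9]
grip_width: 13.0
grasp_force: 59.9
8.025 [4.54726393 1.55639699 6.04562674] [490.53554784 137.15773876 213.3470728 ] [ 0.1383313  -0.71306576  0.42881999] 13.445082386901426
```

View pics/g3.png

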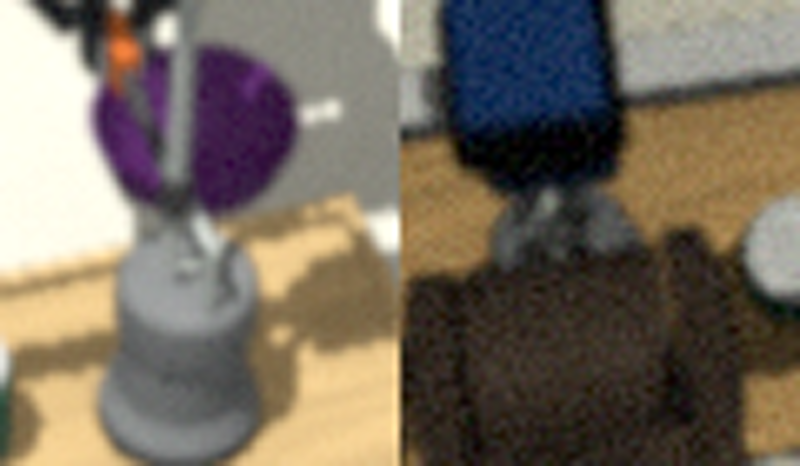

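The hook is under the loop: in the scene crop its bottom is at (187,268), and the bar runs (190,205) to (220,250), above the mouth. Now I'll raise it and feel for the bar.

```bash
python3 -m pendant '[-0.02,0.02,0,0,0,0,5, -0.02,0.02,-0.03,0,0,0,5, -0.02,0.02,-0.07,0,0,0,5, -0.02,0.02,-0.11,0,0,0,5, -0.02,0.02,-0.15,0,0,0,5, -0.02,0.02,-0.18,0,0,0,5, -0.02,0.02,-0.2,0,0,0,5, -0.02,0.02,-0.2,0,0,0,5,-0.02,0.02,-0.2,0,0,0,5]' && python3 -m pendant '[0,0,-0.02,0,0,0,5, 0,0,-0.04,0,0,0,5, 0,0,-0.06,0,0,0,5, 0,0,-0.08,0,0,0,5, 0,0,-0.1,0,0,0,5, 0,0,-0.1,0,0,0,5]'
```

```text
clock: 9.15
tcp_pos: [490.5, 138.3, 225.0]
tcp_rot: [[-0.995, -0.095, -0.001], [-0.095, 0.995, -0.0], [0.001, -0.0, -1.0]]
force: [-0.1, 0.4, 5.7]
grip_width: 13.2
grasp_force: 59.9
clock: 9.9
tcp_pos: [490.5, 138.3, 231.0]
tcp_rot: [[-0.995, -0.095, -0.001], [-0.095, 0.995, -0.0], [0.001, -0.0, -1.0]]
force: [-1.0, 0.8, 5.9]
grip_width: 13.3
grasp_force: 59.9
```

```bash
python3 -m pendant '[0,0,-0.02,0,0,0,5, 0,0,-0.04,0,0,0,5, 0,0,-0.05,0,0,0,5, 0,0,-0.05,0,0,0,5]' ; python3 -m pendant '[0,0,-0.01,0,0,0,5, 0,0,-0.02,0,0,0,5,0,0,-0.03,0,0,0,5, 0,0,-0.03,0,0,0,5]' | grep -A0 -E 'force|tcp_pos'
```

```text
clock: 10.4
tcp_pos: [490.5, 138.3, 234.0]
tcp_rot: [[-0.995, -0.095, -0.001], [-0.095, 0.995, -0.0], [0.001, -0.0, -1.0]]
force: [-1.0, 0.1, 5.8]
grip_width: 13.1
grasp_force: 59.9
tcp_pos: [490.5, 138.3, 235.8]
--
force: [0.1, 0.4, 5.8]
--
grasp_force: 59.9
```

```bash
python3 -m pendant '[0,0,-0.01,0,0,0,5, 0,0,-0.02,0,0,0,5,0,0,-0.03,0,0,0,5, 0,0,-0.03,0,0,0,5]' | grep -E 'force|tcp_pos'
```

```text
tcp_pos: [490.5, 138.3, 237.5]
force: [0.0, -0.5, 5.8]
grasp_force: 59.9
```

```bash
python3 -m pendant '[0,0,-0.01,0,0,0,5, 0,0,-0.02,0,0,0,5,0,0,-0.03,0,0,0,5, 0,0,-0.03,0,0,0,5]' | grep -E 'force|tcp_pos'
```

```text
tcp_pos: [490.5, 138.3, 239.3]
force: [1.1, 0.2, 5.2]
grasp_force: 59.9
```

```bash
python3 -m pendant '[0,0,-0.01,0,0,0,5, 0,0,-0.02,0,0,0,5, 0,0,-0.02,0,0,0,5]' | grep -E 'force|tcp_pos'
```

```text
tcp_pos: [490.5, 138.2, 240.5]
force: [-0.3, -0.1, 5.1]
grasp_force: 59.9
```

```bash
python3 -m pendant '[0,0,-0.01,0,0,0,5, 0,0,-0.02,0,0,0,5, 0,0,-0.02,0,0,0,5]' | grep -E 'force|tcp_pos'
```

```text
tcp_pos: [490.5, 138.3, 241.7]
force: [-0.9, 0.4, 6.3]
grasp_force: 59.9
```

```bash
python3 -m pendant '[0,0,-0.01,0,0,0,5, 0,0,-0.02,0,0,0,5, 0,0,-0.02,0,0,0,5]' | grep -E 'force|tcp_pos'
```

```text
tcp_pos: [490.5, 138.3, 242.9]
force: [0.2, 0.4, 5.8]
grasp_force: 59.9
```

```bash
python3 -m pendant '[0,0,-0.01,0,0,0,5, 0,0,-0.02,0,0,0,5, 0,0,-0.02,0,0,0,5]' | grep -E 'force|tcp_pos'
```

```text
tcp_pos: [490.5, 138.3, 244.1]
force: [-0.5, -0.2, 6.8]
grasp_force: 59.9
```

```bash
python3 -m pendant '[0,0,-0.01,0,0,0,5, 0,0,-0.02,0,0,0,5, 0,0,-0.02,0,0,0,5]' | grep -E 'force|tcp_pos'
python3 - <<'E'
from rig import *; import cv2,numpy as np,pickle
S=snapshot("scene"); s=state();print(s["force"])
a=S["color"][165:215,255:305,::-1]
cv2.imwrite("pics/g4.png",cv2.resize(cv2.convertScaleAbs(a,alpha=1.7),(600,600),interpolation=cv2.INTER_CUBIC))
E
```

```text
tcp_pos: [490.5, 138.3, 245.2]
force: [-0.5, -0.1, 4.1]
grasp_force: 59.7
[-0.64343525 -0.29588828  4.38929207]
```

View pics/g4.png

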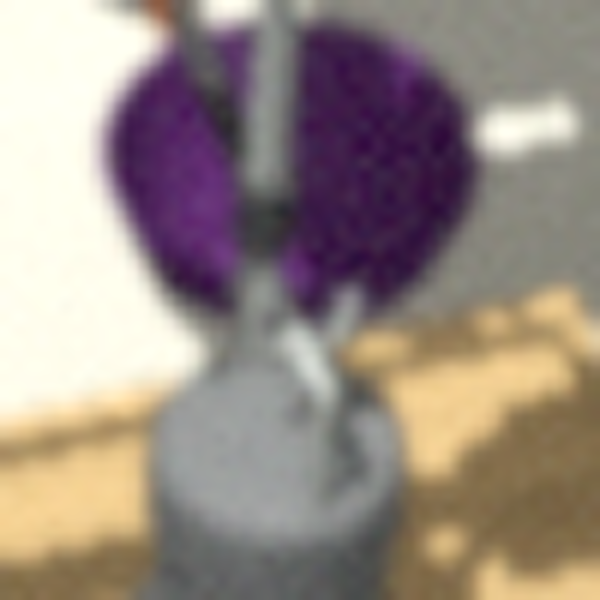

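The hook's point (350,295) stands on the far side of the bar and its shank (265,290) on the near side, so the bar is in the mouth. The force is starting to drop (5.8 to 4.2 N), which means contact.

```bash
python3 -m pendant '[0,0,-0.01,0,0,0,5, 0,0,-0.01,0,0,0,5, 0,0,-0.01,0,0,0,5]' | grep -E 'force|tcp_pos'; python3 -c "
from rig import *
print(state()['force'])"
```

```text
tcp_pos: [490.5, 138.3, 245.7]
force: [-2.1, -1.6, -2.0]
grasp_force: 58.9
[-2.13422576 -1.59462683 -1.95718407]
```

```bash
python3 -m pendant '[0,0,0.002,0,0,0,5, 0,0,0.002,0,0,0,5, 0,0,0.002,0,0,0,5]' | grep -E 'force|tcp_pos'
```

```text
tcp_pos: [490.5, 138.4, 245.7]
force: [-5.4, -1.4, -2.3]
grasp_force: 58.6
```

```bash
python3 -m pendant '[0,0,0.005,0,0,0,5, 0,0,0.005,0,0,0,5, 0,0,0.005,0,0,0,5]' | grep -E 'force|tcp_pos'; python3 -c "
from rig import *
print(state()['wrist_torque'])"
```

```text
tcp_pos: [490.6, 138.4, 245.6]
force: [-5.4, -2.6, -0.8]
grasp_force: 58.9
[-0.26516457  0.57536121  0.36761546]
```

The loop now carries the pull, and the hand feels about 0 N vertically. Releasing.

```bash
python3 -m pendant '[0,0,0,0,0,0,12, 0,0,0,0,0,0,14, 0,0,0,0,0,0,16, 0,0,0,0,0,0,20, 0,0,0,0,0,0,28, 0,0,0,0,0,0,40, 0,0,0,0,0,0,50, 0,0,0,0,0,0,50,0,0,0,0,0,0,50]'
python3 - <<'E'
from rig import *; import cv2,numpy as np
S=snapshot("scene"); s=state();print(s["force"])
a=S["color"][135:240,200:305,::-1]
cv2.imwrite("pics/g5.png",cv2.resize(cv2.convertScaleAbs(a,alpha=1.7),(600,600),interpolation=cv2.INTER_CUBIC))
E
```

```text
clock: 16.08
tcp_pos: [490.9, 138.5, 245.7]
tcp_rot: [[-0.996, -0.095, 0.0], [-0.095, 0.996, 0.0], [-0.0, 0.0, -1.0]]
force: [-0.1, -0.4, 0.1]
grip_width: 49.9
grasp_force: 0.0
[ 0.57791849 -0.30370265 -0.16802102]
```

View pics/g5.png

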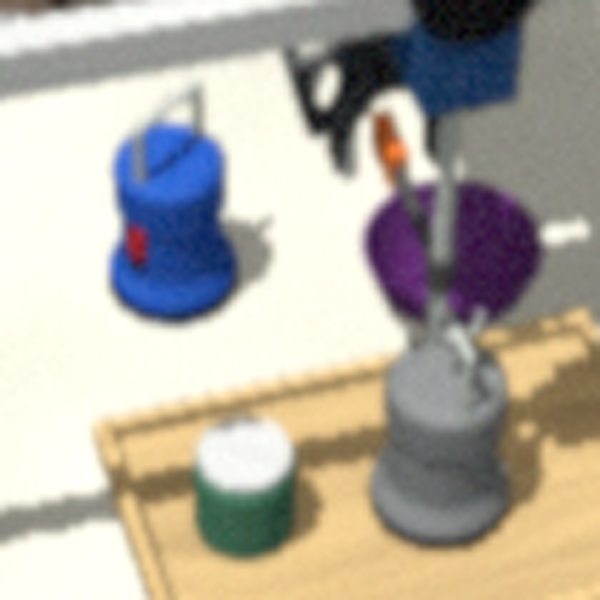

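The hook stayed hooked on the loop, with the unit upright and the fingers clear of the orange grip at (390,150). Withdrawing straight up.

```bash
python3 -m pendant '[0,0,-0.2,0,0,0,50, 0,0,-0.5,0,0,0,50, 0,0,-0.9,0,0,0,50, 0,0,-1.3,0,0,0,50, 0,0,-1.6,0,0,0,50, 0,0,-1.6,0,0,0,50, 0.5,0,-1.6,0,0,0,50, 0.5,0,-1.6,0,0,0,50, 0.5,0,-1.6,0,0,0,50]'
python3 - <<'E'
from rig import *; import cv2,numpy as np
from h import *
S=snapshot("scene");T=snapshot("top")
S0=pickle.load(open("scene0.pkl","rb"))
a=S["color"][135:240,190:330,::-1];b=S0["color"][135:240,190:330,::-1]
cv2.imwrite("pics/g6.png",cv2.resize(cv2.convertScaleAbs(np.hstack([b,a]),alpha=1.6),(800,300),interpolation=cv2.INTER_CUBIC))
E
```

```text
clock: 17.25
tcp_pos: [461.5, 135.6, 341.5]
tcp_rot: [[-0.996, -0.095, 0.0], [-0.095, 0.996, 0.0], [-0.0, 0.0, -1.0]]
force: [0.8, -0.9, 0.4]
grip_width: 49.7
grasp_force: 0.0
```

View pics/g6.png

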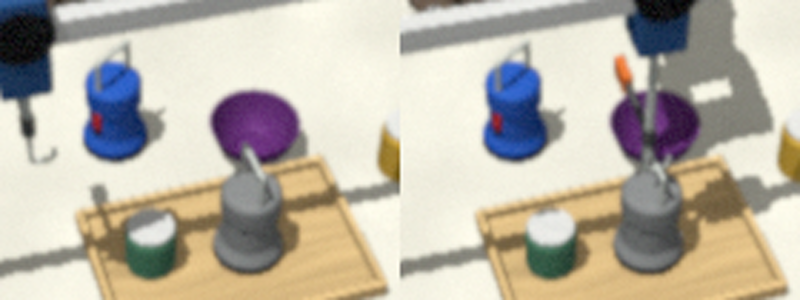

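Before and after, side by side: the motor (250,225 against 650,225), tin, bowl and look-alike haven't moved. The hook is caught on the loop and the robot is clear.

```bash
python3 -c "
from rig import *
print(sign_off())"
```

```text
the job is handed in; nothing more can be done
None
```

The hook is caught under the grey motor unit's loop and held taut; I let go only after the loop had taken the pull. The final picture shows the unit upright in its tray, the green tin and bowl unmoved and the arm clear; I didn't check the tub or yellow tin closely at the end. I handed the job in at about 17 s, and sign-off gave no verdict.

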